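# Hold the flask down in the touch mixer

## Task

Mix the patina in the larger of the two round flasks. If the mixer's toggle leans away from the ring (continuous running), first tip it over towards the ring (touch start); if it already leans that way, leave it. Only then seat the flask upright in the mixer's sprung ring and press it gently down, pushing on the flask alone, until the ring is at the bottom of its springs, and finish there, still holding the flask pressed down; leave the other things on the bench where they are.

Things in the scene. Friction and masses are not known exactly. Their poses are not given: they have to be found in the camera images.
- flask: The LARGER of two stoppered round-bottomed amber flasks, upright in a cork ring. Ball 64 mm in diameter, straight neck 25 mm thick from 62 to 102 mm above the underside, white stopper head 28 mm thick from 105 to 118 mm. 0.14 to 0.22 kg, the weight low in the ball. Origin: lowest point of the ball; z up the neck. It starts about 21 mm above the bench and lifts straight out of the cork.
- small_flask: Bystander: the smaller round-bottomed amber flask (ball 51 mm in diameter, neck 25 mm, 102 mm tall in all), in the other, equal cork ring (80 mm across, 28 mm high). Origin: lowest point of the ball.
- conical_flask: Bystander: stoppered conical clear flask, foot 64 mm across, 109 mm tall. Origin: centre of the underside.
- mixer: Bench flask mixer, fixed: a grey box 180 mm long (its x), 110 mm wide (its y), aluminium deck 62 mm above the bench, speed dial on its front. Origin: centre of its underside; +x points from the front (toggle end) to the back (ring end), within 25 degrees of the robot's x. The sprung ring is centred 35 mm behind the origin, the toggle's pivot 52 mm in front of it.
- cradle (a joint): How far the sprung ring is pushed down, m: 0 = up at rest, 0.012 = bottom of its travel (a solid stop). Springs: about 3.5 N (more than the flask weighs) starts it moving, 9.5 N takes it to the bottom. It does not latch: it comes up when let go.
- cradle_seat (a point): Centre of the top edge of the sprung ring, 100 mm above the bench at rest; it moves with the ring. The ring is 72 mm across, with a 46 mm hole lined with black rubber, on three sprung guide pins (43 mm from its centre, tops 110 mm above the bench). With the ball seated in the hole, the flask's origin lies about 10 mm below this point.
- toggle (a joint): Tilt of the mixer's toggle, rad: about +0.38 = leaning towards the ring (touch start), about -0.38 = leaning away from the ring, to the mixer's front edge (runs continuously). It swings in the mixer's x-z plane, is light (about 0.3 N at the tip pushes it over) and once past upright it drops over to that side by itself and stays.
- toggle_tip (a point): Top end of the toggle's steel bat, 9 mm thick and 30 mm long, pivoted 66 mm above the bench on the mixer's centre line; the tip stands about 94 mm above the bench, 11 mm to the front or back of the pivot.
- mug: Bystander: white mug, 80 mm across, 95 mm tall. Origin: centre of its underside.
- tape_measure: Bystander: tape measure, 62 x 36 x 59 mm. Origin: centre of its underside.
- hammer: Bystander: hammer lying on the bench, 260 mm long along its x. Origin: on its underside.
- bronze_mount: Bystander: cast bronze furniture mount lying flat, 50 x 130 mm, with a finial 50 mm tall at one end. Origin: centre of its underside.
- wax_tin: Bystander: low round tin, 72 mm across, 45 mm tall. Origin: centre of its underside.
- brush: Bystander: brush lying on the bench, 170 mm long along its x. Origin: on its underside.
Not all that is in view belongs to the job. What is shaped like the flask but green or pink is not meant.

How it is judged:
On the way, in this order (a step that is already met when the one before it is completed fails the run):
1. the larger round flask is lifted out of its cork ring (height (world z) of flask above 0.045 m and contact force between flask and the fingers above 0.5 N and contact force between flask and mixer below 0.1 N), for 0.1 s.
2. with the toggle on touch start, the flask sits upright in the sprung ring (horizontal distance between flask and cradle_seat below 0.008 m and z of flask in the frame of cradle_seat between -0.015 and -0.005 m and angle between flask's own z axis and vertical below 0.17 rad and value of joint toggle above 0.2 rad and contact force between flask and mixer above 0.5 N), for 0.1 s.
At the end, for the whole second after the job is handed in: Toggle towards the ring; flask upright (10 deg), centred (8 mm), its underside 5 to 15 mm below the ring's top; ring down 9.5 mm or more of 12, pressed by the flask with over 5 N; gripper on the flask with over 2 N, not on the mixer; flask still; small flask in its cork (horizontal distance between flask and cradle_seat below 0.008 m and z of flask in the frame of cradle_seat between -0.015 and -0.005 m and angle between flask's own z axis and vertical below 0.17 rad and value of joint cradle above 0.0095 m and value of joint toggle above 0.2 rad and contact force between flask and mixer above 5 N and (contact force between flask and the fingers above 2 N or contact force between flask and the arm above 2 N) and contact force between each of the fingers, the arm and mixer below 0.5 N and linear speed of flask below 0.02 m/s and height (world z) of small_flask below 0.03 m); the arm keeps its last pose, push and grip.
It fails at once if the flask is set on the mixer while the toggle is on continuous running (contact force between flask and mixer above 1 N and value of joint toggle below 0.15 rad).
It fails at once if the glass is rammed against the mixer with more than 40 N (contact force between flask and mixer above 40 N).
It fails at once if the ring is pushed down by the fingers or the arm itself (contact force between any of the fingers, the arm and mixer above 1 N and value of joint cradle above 0.004 m).
It fails at once if another thing on the bench is moved more than 30 mm (distance of any of small_flask, conical_flask, mug, tape_measure, hammer, bronze_mount, wax_tin, brush from where it was at the start of the episode above 0.03 m).
It fails at once if another flask, the mug or the tin is tipped over (angle between any of small_flask, conical_flask, mug, wax_tin's own z axis and vertical above 0.5 rad).
It also fails if it takes over 46 s, if anything falls off the work surface, if the arm or the gripper's body presses on something with over 40 N, if the wrist force passes 120 N, or if a joint passes its speed limit or range.

## Robot

A 7-joint arm with a two-finger parallel gripper is mounted at the origin on the work surface. World frame = base frame: x ahead of the robot, y to its left, z up, the work surface at z = 0. Lengths are in m, angles in rad, forces in N, time in s.
With the tool pointing down it reaches from about 0.4 to 0.875 m from the base axis. Payload 19.3 kg.
Tool frame: the origin (TCP) lies on the centre line of the jaws, within the pads' length; the fingertips stand 14 mm ahead of it and the grasp point (between the pads) lies 5 mm behind it; x points along the fingers, y is the direction in which the jaws open and shut, and the axes are right-handed (so a half turn about x gives the same grasp; the last joint's range is limited). The gripper opens to 85 mm and grips with 20 to 120 N. Pads are 22 mm wide; open, the fingers measure 114 mm over their backs; the gripper's body (76 mm by 85 mm) begins 54 mm behind the grasp point. The pads swing forward as they close: fully open they stand 13 mm farther back than shut.
Start: joints at [-1.204, 0.521, -0.036, 1.599, 0.021, 1.021, -0.113], TCP at [0.264, 0.566, 0.245] pointing down, gripper open.
Joint ranges: [-2.91, 2.91], [-0.3, 2.13], [-1.5, 1.42], [0.17, 2.43], [-1.26, 4.41], [0.16, 1.93], [-2.52, 2.52]. Speed limits (rad/s): [1.89, 1.89, 2.39, 2.39, 3.01, 3.01, 3.01].

## Interface

Orientations are given as [roll, pitch, yaw] about the fixed x, y, z axes, in that order (R = Rz(yaw) Ry(pitch) Rx(roll)).
In Python, from workcell import monitor, optics, bot gives the robot as it stands.
- The arm moves only by the tool arm_command, never from a script. Its arguments are lists of equal length, an entry for each row: "delta_pos": the shift along the tool's x, y, z as a fraction of full scale, a list of three; "rotation": the turn, a rotation vector about the tool's x, y, z as a fraction of full scale, a list of three. In form: {"delta_pos": [[dx, dy, dz], ...], "rotation": [[wx, wy, wz], ...]}. A call has 1 to 10 rows; each row shifts and turns the pose as measured when the row begins, along the tool's axes as they then stand; what a row does not reach is not made up. Full scale, the value 1, is 30 mm for a shift and 6 degrees for a turn. A row lasts 1/10 s, in which the tool goes at most 50 mm and 8.59 degrees, less where a joint would pass 70% of its speed; a pose out of reach is approached as far as the arm can. A call with a number of a shift or a turn outside -1 to 1 is refused whole. A call with a gripper value outside its range is refused whole. "gripper" is the closure, from -1 (fully open) to 1 (shut), so that 0 is half open, set as the call begins (left out, the last holds). The fingers move at their own pace and stop on an object; "grip_force" is the grip in N (left out, the last holds). Time passes only in rows, so rows that do not move let the fingers close. It gives the time, the measured TCP pose, the force and the opening at its end, in the units of the state.
- monitor.observe(): the state, without advancing time (a new reading comes with each control period).
- optics.grab_frame(name): name is "side" or "top" or "wrist"; returns the picture (480x640x3 uint8, red, green, blue); there is no depth.
- optics.camera_params(name): a dict with "fx", "fy", "cx", "cy" (pixels), "origin" and "rotation" of the camera in the world. Camera axes: x right, y down, z forward; pixel columns grow to the right and rows downward; lengths in m; the calibration is good to about 2 mm. The wrist camera is an equidistant fisheye: a pixel r from the principal point sees the ray r / f radians off the axis. A picture is of the moment at which its call begins: read the wrist's pose just before it. camera_params takes no time and is no camera call; for the wrist camera it gives the pose at the moment of the call.
- bot.job_done(): hands the job in, once; it reports no verdict.
The state is a dict: "clock": time; "qpos": joint angles; "qd": joint speeds; "joint_efforts": joint torques, N m; "position": TCP position; "tool_rot": TCP orientation; "force": force on the tool from outside, world axes, zero at the start; "moment": the same for the moment, N m; "grip_width": finger opening in m.
Only numpy, scipy, OpenCV 4.12 (cv2) and the standard library are available. Lean on these libraries where they do the work, as an engineer would, in place of code of your own. Each camera call takes 0.05 s, during which the arm holds its last target. There are 200 camera calls.

## Working session

There is one attempt and no reset: what is moved stays moved. The work goes in short steps, Python scripts to look and compute and a tool call to move; the robot and the scene stay as the last step left them, time stands still between calls to the robot, and variables do not carry over. Pictures are saved under pics/ and viewed, about 8 in all and at most 12, crops included, and the job is handed in when it is done.

Besides the shell and the picture viewer there is one more tool, called after "Call:" as name(argument=value, ...), one argument or row to a line, values as JSON. arm_command: Moves the arm, as the interface text tells. Its arguments: {"type":"object","properties":{"delta_pos":{"type":"array","items":{"type":"array","items":{"type":"number"}}},"rotation":{"type":"array","items":{"type":"array","items":{"type":"number"}}},"gripper":{"type":"number"},"grip_force":{"type":"number"}},"required":["delta_pos","rotation"]}

```bash
mkdir -p pics; ls
cat > h.py <<'E'
import numpy as np, cv2
from workcell import monitor, optics, bot
def save(img,n): cv2.imwrite('pics/'+n+'.png',cv2.cvtColor(img,cv2.COLOR_RGB2BGR))
def load(n): return cv2.imread('pics/'+n+'.png')
def ray(P,u,v):
    d=np.array([(u-P['cx'])/P['fx'],(v-P['cy'])/P['fy'],1.0])
    d=np.array(P['rotation'])@d; return np.array(P['origin']),d/np.linalg.norm(d)
def onz(P,u,v,z):
    o,d=ray(P,u,v); return o+d*(z-o[2])/d[2]
def tri(P1,p1,P2,p2):
    o1,d1=ray(P1,*p1);o2,d2=ray(P2,*p2)
    t=np.linalg.lstsq(np.c_[d1,-d2],o2-o1,rcond=None)[0]
    a,b=o1+d1*t[0],o2+d2*t[1]; return (a+b)/2,np.linalg.norm(a-b)
def proj(P,X):
    c=np.array(P['rotation']).T@(np.array(X)-P['origin']); return P['cx']+P['fx']*c[0]/c[2],P['cy']+P['fy']*c[1]/c[2]
E
python3 - <<'E'
from h import *
for n in ['top','side']:
    save(optics.grab_frame(n),n); P=optics.camera_params(n); print(n,{k:np.round(v,3).tolist() for k,v in P.items() if not isinstance(v,str)})
s=monitor.observe(); print({k:np.round(v,3).tolist() for k,v in s.items()})
E
```

```text
pics
top {'fx': 441.793, 'fy': 441.793, 'cx': 315.468, 'cy': 239.688, 'origin': [0.39, -0.017, 1.22], 'rotation': [-2.997, -0.014, -1.551]}
side {'fx': 492.973, 'fy': 492.973, 'cx': 310.648, 'cy': 238.916, 'origin': [0.108, -0.782, 0.669], 'rotation': [-2.164, 0.007, -0.522]}
{'clock': 0.1, 'qpos': [-1.204, 0.522, -0.036, 1.6, 0.021, 1.021, -0.113], 'qd': [-0.0, -0.001, 0.001, -0.004, 0.001, 0.0, 0.001], 'joint_efforts': [0.005, -92.85, 1.984, -37.053, 0.018, 0.006, 0.0], 'position': [0.264, 0.566, 0.245], 'tool_rot': [-1.492, 1.57, -1.929], 'force': [-0.664, -0.939, 0.175], 'moment': [0.006, 0.007, 0.019], 'grip_width': 0.086}
```

View pics/top.png

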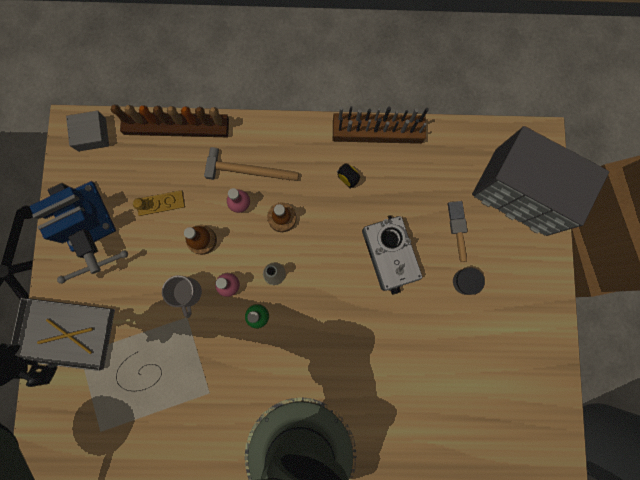

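View pics/side.png

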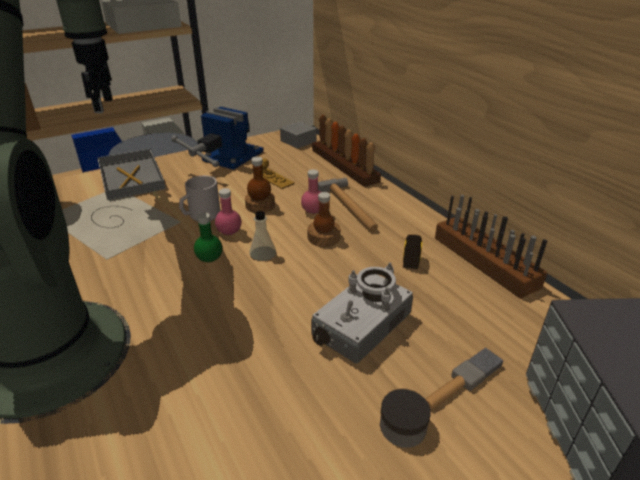

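Top view, with image up = world +x and left = +y. Things that could be taken for the flask:
- Amber at (200,238), which looks larger
- Amber at (282,216), which looks smaller
- Pink at (238,200) and (228,285)
- Green at (257,316)
- Clear conical at (274,272)

The mixer is at (393,253) with its ring at (391,238). I'll check close crops next.

Run:
```python
s=open('h.py').read()
s=s.replace("def ray(","from scipy.spatial.transform import Rotation as Ro\ndef cp(n):\n    P=dict(optics.camera_params(n)); P['rotation']=Ro.from_euler('xyz',P['rotation']).as_matrix(); P['origin']=np.array(P['origin']); return P\ndef ray(",1)
open('h.py','w').write(s)
from h import *
t=load('top');s=load('side')
z=lambda a,x,y,w,h,k:cv2.resize(a[y:y+h,x:x+w],None,fx=k,fy=k,interpolation=cv2.INTER_CUBIC)
a=z(t,170,190,130,75,3);b=z(t,350,205,80,100,3); c=z(s,230,150,120,100,3.0); d=z(s,300,255,125,110,3)
W=np.zeros((600,800,3),np.uint8)
W[0:225,0:390]=a; W[0:300,400:640]=b; W[300:600,0:360]=c; W[270:600,400:775][30:]=d[30:]
cv2.imwrite('pics/crop.png',W)
# amber masks
for n,I in (('top',t),('side',s)):
    h=cv2.cvtColor(I,cv2.COLOR_BGR2HSV)
    m=((h[...,0]>=4)&(h[...,0]<=14)&(h[...,1]>150)&(h[...,2]<150)&(h[...,2]>20)).astype(np.uint8)
    N,l,st,ce=cv2.connectedComponentsWithStats(m)
    for i in range(1,N):
        if st[i,4]>60: print(n,st[i],ce[i].round(1))
P=cp('top')
for p in [(197,233),(279,211),(391,238),(400,269)]: print(p,onz(P,*p,0.1).round(3))
```

```text
top [ 120  106  108   30 1305] [171.8 123.7]
top [333 114  93  28 821] [376.6 131. ]
top [272 207  19  18 143] [281.2 217.1]
top [186 226  24  24 293] [199.  238.7]
side [ 313  115   67   71 1597] [345.3 152. ]
side [247 165  26  40 557] [258.2 186.4]
side [312 203  25  32 453] [323.5 220. ]
side [ 436  218  110   80 2476] [490.8 258.6]
(197, 233) [0.564 0.274 0.1  ]
(279, 211) [0.627 0.066 0.1  ]
(391, 238) [ 0.562 -0.224  0.1  ]
(400, 269) [ 0.483 -0.246  0.1  ]
```

View pics/crop.png

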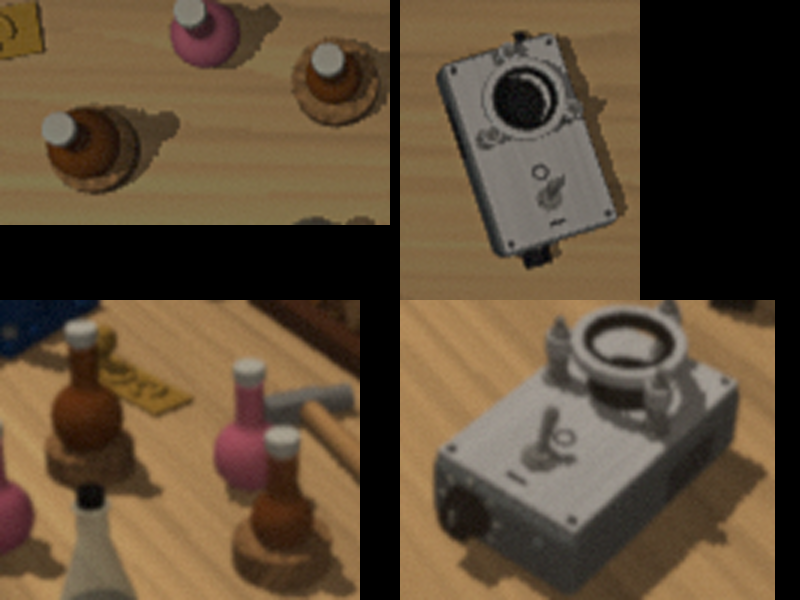

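The left amber flask, top (199,239) / side (258,186), has the clearly larger ball. Its stopper is at top (190,233). The mixer ring is at top (391,238) and the toggle nut at about (400,271). Next I'll measure the poses and which way the toggle leans.

Run:
```python
from h import *
T,S=cp('top'),cp('side'); t,s=load('top'),load('side')
def white(I,x,y,w,h):
    c=cv2.cvtColor(I,cv2.COLOR_BGR2HSV)[y:y+h,x:x+w]; m=((c[...,1]<70)&(c[...,2]>95)).astype(np.uint8)
    N,l,st,ce=cv2.connectedComponentsWithStats(m); i=1+np.argmax(st[1:,4]); print(st[i]); return ce[i]+[x,y]
for nm,a,b in (('big',(178,222,24,22),(246,150,26,26)),('small',(270,200,24,20),(312,188,26,26))):
    p,q=white(t,*a),white(s,*b); X,e=tri(T,p,S,q); print(nm,p,q,X.round(4),e.round(4), 'onz top .135', onz(T,*p,.135 if nm=='big' else .118).round(4))
# ball centres z=.053/.047
print('ball', onz(T,199,238.7,.053).round(4), onz(T,281.2,217.1,.047).round(4))
c=[onz(T,*p,.062)for p in [(363.3,229),(400,216.7),(422.7,276),(383.3,289.3)]]
c=np.array(c)[:,:2]; print(c.round(4)); ctr=c.mean(0)
f=(c[0]+c[1]-c[2]-c[3]);yaw=np.arctan2(f[1],f[0]);print('ctr',ctr,'yaw',np.degrees(yaw),'len',np.linalg.norm(f)/2,np.linalg.norm(c[0]+c[3]-c[1]-c[2])/2)
print('ring from px',onz(T,390.7,237.7,.1).round(4), tri(T,(390.7,237.7),S,(300+230/3,255+(345-270)/3)))
x=np.array([np.cos(yaw),np.sin(yaw)])
print('ring from ctr',ctr+.035*x)
for nm,k,z in (('pivot',-.052,.066),('tip ring',-.041,.094),('tip front',-.063,.094)):
    X=[*(ctr+k*x),z]; u,v=proj(T,X);a,b=proj(S,X); print(nm,np.round(X,4),'top crop',(u-350)*3+400,(v-205)*3,'side crop',(a-300)*3+400,(b-255)*3+270)
```

```text
[ 6  5 11 11 91]
[ 6  6 10  7 51]
big [188.74725275 232.26373626] [256.23529412 159.2745098 ] [0.5588 0.2844 0.1389] 0.0019 onz top .135 [0.5604 0.2852 0.135 ]
[ 4  4 10 11 86]
[ 6  4 12  8 73]
small [278.70930233 209.1744186 ] [323.57534247 195.12328767] [0.6262 0.0658 0.1204] 0.0017 onz top .135 [0.6275 0.0657 0.118 ]
ball [0.5565 0.2798 0.053 ] [0.6211 0.0636 0.047 ]
[[ 0.5909 -0.1568]
 [ 0.6264 -0.255 ]
 [ 0.4691 -0.3135]
 [ 0.4323 -0.2097]]
ctr [ 0.52966841 -0.23374737] yaw 19.44072721071088 len 0.16750347941567845 0.10729131247835673
ring from px [ 0.5631 -0.2228  0.1   ] (array([ 0.56415394, -0.22367473,  0.09683236]), np.float64(0.0011629617898184644))
ring from ctr [ 0.56267293 -0.22209826]
pivot [ 0.4806 -0.2511  0.066 ] top crop 547.7503238270361 198.0208920477653 side crop 538.2796565518313 456.18915286380815
tip ring [ 0.491  -0.2474  0.094 ] top crop 549.9855015445762 183.34238977714745 side crop 551.259402006753 410.79305388900883
tip front [ 0.4703 -0.2547  0.094 ] top crop 558.7583513358147 207.8441717767235 side crop 528.284125908591 430.2354651244473
```

The toggle tip appears at side crop (550,412). The "towards ring" hypothesis predicts (551,411) and the "front" one (528,430), so it's already on touch start and I'll leave it. Now the tool axes and the reach.

```bash
cat >> h.py <<'E'
def st():
    s=monitor.observe(); R=Ro.from_euler('xyz',s['tool_rot']).as_matrix(); return s,np.array(s['position']),R
def plan(target):
    s,p,R=st(); d=np.array(target)-p
    print('t',round(float(s['clock']),2),'pos',p.round(4),'F',np.round(s['force'],2),'w',round(float(s['grip_width']),4),'xaxis',R[:,0].round(4)); print('R',R.round(3).tolist()); print('delta tool units',(R.T@d/0.03).round(3))
E
python3 -c "
from h import *
plan([.559,.283,.245]); P=cp('wrist'); print(P)"
```

```text
t 0.1 pos [0.2643 0.566  0.2448] F [-0.66 -0.94  0.17] w 0.0855 xaxis [-4.e-04 -1.e-03 -1.e+00]
R [[-0.0, 0.423, 0.906], [-0.001, 0.906, -0.423], [-1.0, -0.001, 0.0]]
delta tool units [-2.0000e-03 -4.3940e+00  1.2892e+01]
{'fx': 371.64829954431775, 'fy': 371.64829954431775, 'cx': 318.50935757532943, 'cy': 238.52184023803542, 'origin': array([0.20616299, 0.59507982, 0.373194  ]), 'rotation': array([[ 4.21822025e-01,  8.76022562e-01,  2.33774782e-01],
       [ 9.06678429e-01, -4.07378612e-01, -1.09438990e-01],
       [-6.36177817e-04,  2.58122329e-01, -9.66112032e-01]])}
```

Call:
arm_command(
  delta_pos=[
    [0,-0.33,0.95],
    [0,-0.33,0.95],
    [0,-0.33,0.95],
    [0,-0.33,0.95],
    [0,-0.33,0.95],
    [0,-0.33,0.95],
    [0,-0.33,0.95],
    [0,-0.33,0.95],
    [0,-0.33,0.95],
    [0,-0.33,0.95],
  ],
  rotation=[
    [0,0,0],
    [0,0,0],
    [0,0,0],
    [0,0,0],
    [0,0,0],
    [0,0,0],
    [0,0,0],
    [0,0,0],
    [0,0,0],
    [0,0,0],
  ],
  gripper=-1,
  grip_force=40,
)

```text
clock: 1.1
position: [0.484, 0.3505, 0.2414]
tool_rot: [-2.034, 1.564, -2.462]
force: [0.4, 0.0, 0.5]
grip_width: 0.0855
```

```bash
python3 -c "
from h import *
plan([.559,.283,.245])"
```

```text
t 1.1 pos [0.484  0.3505 0.2414] F [0.41 0.   0.49] w 0.0855 xaxis [-0.0055 -0.0044 -1.    ]
R [[-0.005, 0.415, 0.91], [-0.004, 0.91, -0.415], [-1.0, -0.006, -0.003]]
delta tool units [-0.125 -1.007  3.208]
```

Call:
arm_command(
  delta_pos=[
    [0,-0.3,0.9],
    [0,-0.3,0.9],
    [0,-0.3,0.9],
    [0,-0.1,0.3],
    [0,0,0],
  ],
  rotation=[
    [0,0,0],
    [0,0,0],
    [0,0,0],
    [0,0,0],
    [0,0,0],
  ],
)

```text
clock: 1.6
position: [0.558, 0.2785, 0.2397]
tool_rot: [-1.904, 1.561, -2.338]
force: [-0.3, 0.5, 0.0]
grip_width: 0.0851
```

Run:
```python
from h import *
plan([.559,.283,.1])
P=cp('wrist'); I=optics.grab_frame('wrist'); save(I,'w1')
def projf(P,X):
    c=P['rotation'].T@(np.array(X)-P['origin']); th=np.arctan2(np.hypot(c[0],c[1]),c[2]); r=np.hypot(c[0],c[1]); return P['cx']+P['fx']*th*c[0]/r,P['cy']+P['fy']*th*c[1]/r
for X in ([.559,.283,.139],[.559,.283,.053],[.491,-.247,.094]): print(projf(P,X))
```

```text
t 1.6 pos [0.558  0.2785 0.2397] F [-0.28  0.46  0.  ] w 0.0851 xaxis [-0.007  -0.0072 -0.9999]
R [[-0.007, 0.42, 0.907], [-0.007, 0.907, -0.42], [-1.0, -0.01, -0.003]]
delta tool units [ 4.656  0.195 -0.017]
(np.float64(324.3772906901952), np.float64(243.24761553311095))
(np.float64(323.76477478312967), np.float64(216.68049814475262))
(np.float64(-43.954541615705295), np.float64(342.8093232238369))
```

View pics/w1.png

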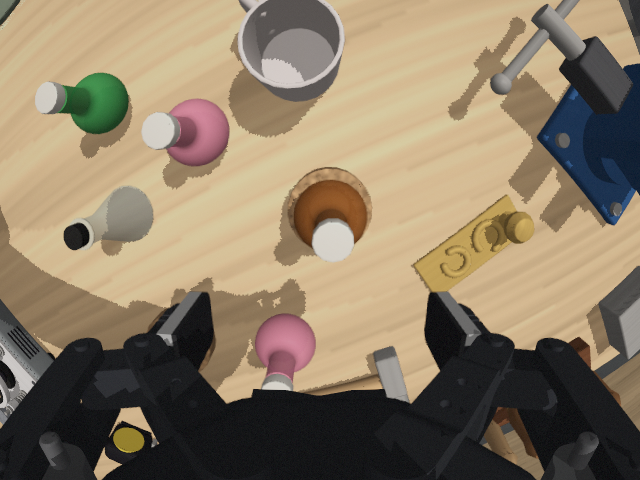

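The stopper is at (333,240) and the ball at (331,213), so the flask sits a few mm from the estimate. Re-casting the rays from here.

```bash
cat >> h.py <<'E'
def onzf(P,u,v,z):
    a,b=u-P['cx'],v-P['cy'];r=np.hypot(a,b);th=r/P['fx']
    d=P['rotation']@np.array([np.sin(th)*a/r,np.sin(th)*b/r,np.cos(th)]); return P['origin']+d*(z-P['origin'][2])/d[2]
E
python3 - <<'E'
from h import *
P=cp('wrist'); I=load('w1'); h=cv2.cvtColor(I,cv2.COLOR_BGR2HSV)
for nm,m,z in (('stop',(h[...,1]<60)&(h[...,2]>120),.139),('ball',(h[...,0]<16)&(h[...,1]>170)&(h[...,2]>20)&(h[...,2]<170),.053)):
    k=np.zeros(m.shape,np.uint8);k[170:265,285:375]=m[170:265,285:375]
    N,l,s,c=cv2.connectedComponentsWithStats(k);i=1+np.argmax(s[1:,4]);print(nm,s[i],c[i],onzf(P,*c[i],z).round(4), 'bbox ctr',onzf(P,s[i][0]+s[i][2]/2-.5,s[i][1]+s[i][3]/2-.5,z).round(4))
print(onzf(P,331,213,.053))
s,p,R=st()
# rotation to make tool x straight down
print('rot units', (np.degrees(R.T@np.cross(R[:,0],[0,0,-1]))/6).round(3))
E
```

```text
stop [ 312  219   42   44 1457] [332.73095402 240.39464653] [0.559  0.2892 0.139 ] bbox ctr [0.559  0.2891 0.139 ]
ball [ 294  180   72   67 2858] [329.10741777 207.77186844] [0.5532 0.291  0.053 ] bbox ctr [0.5576 0.2894 0.053 ]
[0.55808859 0.29061118 0.053     ]
rot units [ 0.    -0.034  0.091]
```

Call:
arm_command(
  delta_pos=[
    [0,0.3,-0.1],
    [0.5,0,0],
    [0.8,0,0],
    [0.8,0,0],
    [0.5,0,0],
    [0,0,0],
  ],
  rotation=[
    [0,-0.03,0.09],
    [0,0,0],
    [0,0,0],
    [0,0,0],
    [0,0,0],
    [0,0,0],
  ],
)

```text
clock: 2.25
position: [0.553, 0.3007, 0.1599]
tool_rot: [1.881, 1.564, 1.458]
force: [1.0, 0.6, -0.2]
grip_width: 0.0854
```

Run:
```python
from h import *
plan([.559,.288,.1])
P=cp('wrist'); I=optics.grab_frame('wrist'); save(I,'w2'); I=load('w2'); h=cv2.cvtColor(I,cv2.COLOR_BGR2HSV)
s,p,R=st(); print('rot units', (np.degrees(R.T@np.cross(R[:,0],[0,0,-1]))/6).round(3))
m=((h[...,1]<60)&(h[...,2]>120)).astype(np.uint8);m[:180]=0;m[:,:260]=0;m[:,410:]=0;m[400:]=0
N,l,s,c=cv2.connectedComponentsWithStats(m);i=1+np.argmax(s[1:,4]);print(s[i],c[i],onzf(P,*c[i],.139).round(4))
```

```text
t 2.25 pos [0.553  0.3007 0.1599] F [ 0.99  0.62 -0.17] w 0.0854 xaxis [ 8.0e-04  7.1e-03 -1.0e+00]
R [[0.001, 0.41, 0.912], [0.007, 0.912, -0.41], [-1.0, 0.007, -0.002]]
delta tool units [ 1.992 -0.319  0.36 ]
rot units [ 0.    -0.016 -0.076]
[ 266  282   60   62 2881] [296.63658452 312.86358903] [0.5582 0.2898 0.139 ]
```

Call:
arm_command(
  delta_pos=[
    [0,-0.28,0.3],
    [0,0,0],
  ],
  rotation=[
    [0,-0.02,-0.07],
    [0,0,0],
  ],
)

```text
clock: 2.5
position: [0.5585, 0.2905, 0.1626]
tool_rot: [0.845, 1.568, 0.424]
force: [0.5, 0.0, -0.5]
grip_width: 0.0855
```

Run:
```python
from h import *
plan([.5582,.289,.1])
s,p,R=st(); print('rot units', (np.degrees(R.T@np.cross(R[:,0],[0,0,-1]))/6).round(3))
```

```text
t 2.5 pos [0.5585 0.2905 0.1626] F [ 0.48  0.03 -0.47] w 0.0855 xaxis [ 0.0022  0.001  -1.    ]
R [[0.002, 0.408, 0.913], [0.001, 0.913, -0.408], [-1.0, 0.002, 0.002]]
delta tool units [ 2.087 -0.053  0.009]
rot units [ 0.     0.016 -0.017]
```

Call:
arm_command(
  delta_pos=[
    [0.5,0,0],
    [0.5,0,0],
    [0.5,0,0],
    [0.4,0,0],
    [0,0,0],
  ],
  rotation=[
    [0,0,0],
    [0,0,0],
    [0,0,0],
    [0,0,0],
    [0,0,0],
  ],
)

```text
clock: 3.0
position: [0.5592, 0.2908, 0.1026]
tool_rot: [0.982, 1.566, 0.561]
force: [-0.0, 0.5, -0.2]
grip_width: 0.0853
```

Run:
```python
from h import *
plan([.5582,.289,.1])
s,p,R=st(); print('rot units', (np.degrees(R.T@np.cross(R[:,0],[0,0,-1]))/6).round(3))
P=cp('wrist'); save(optics.grab_frame('wrist'),'w3'); I=load('w3'); h=cv2.cvtColor(I,cv2.COLOR_BGR2HSV)
m=((h[...,1]<60)&(h[...,2]>120)).astype(np.uint8);m[:180]=0;m[:,:230]=0;m[:,430:]=0;m[450:]=0
N,l,s,c=cv2.connectedComponentsWithStats(m);i=1+np.argmax(s[1:,4]);print(s[i],c[i],onzf(P,*c[i],.139).round(4))
```

```text
t 3.0 pos [0.5592 0.2908 0.1026] F [-0.01  0.54 -0.2 ] w 0.0853 xaxis [ 0.0041  0.0026 -1.    ]
R [[0.004, 0.409, 0.913], [0.003, 0.913, -0.409], [-1.0, 0.004, 0.003]]
delta tool units [ 0.085 -0.068 -0.006]
rot units [ 0.     0.026 -0.039]
[ 263  320   89   75 5197] [308.83278815 359.75216471] [0.5551 0.2912 0.139 ]
```

View pics/w3.png

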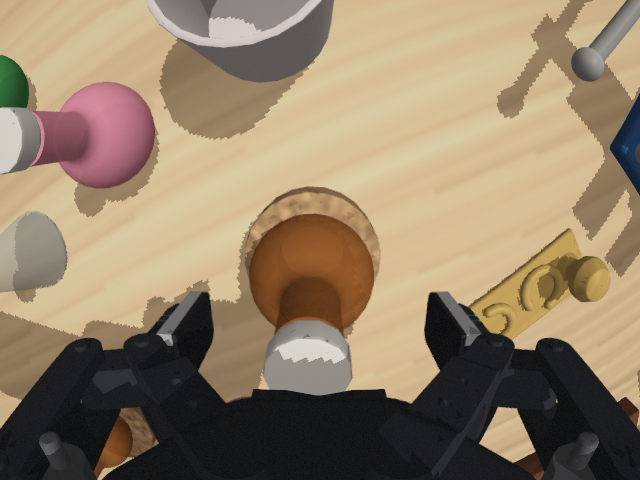

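The stopper at (307,358) is between the jaws, about 10 px left of their middle. I'll nudge and close.

Call:
arm_command(
  delta_pos=[
    [0,-0.07,0],
    [0,0,0],
  ],
  rotation=[
    [0,0,0],
    [0,0,0],
  ],
)

```text
clock: 3.25
position: [0.5589, 0.289, 0.1039]
tool_rot: [0.968, 1.564, 0.547]
force: [-0.4, -0.3, -0.2]
grip_width: 0.0859
```

Call:
arm_command(
  delta_pos=[
    [0,0,0],
    [0,0,0],
    [0,0,0],
    [0,0,0],
    [0,0,0],
    [0,0,0],
    [0,0,0],
    [0,0,0],
  ],
  rotation=[
    [0,0,0],
    [0,0,0],
    [0,0,0],
    [0,0,0],
    [0,0,0],
    [0,0,0],
    [0,0,0],
    [0,0,0],
  ],
  gripper=1,
  grip_force=40,
)

```text
clock: 4.05
position: [0.5594, 0.2887, 0.1055]
tool_rot: [0.912, 1.563, 0.491]
force: [-0.5, -1.0, 0.7]
grip_width: 0.0256
```

Run:
```python
from h import *
plan([.5582,.289,.25])
s,p,R=st(); print('rot units', (np.degrees(R.T@np.cross(R[:,0],[0,0,-1]))/6).round(3))
```

```text
t 4.05 pos [0.5594 0.2887 0.1055] F [-0.51 -0.99  0.72] w 0.0256 xaxis [ 0.0069  0.0037 -1.    ]
R [[0.007, 0.409, 0.912], [0.004, 0.912, -0.409], [-1.0, 0.006, 0.005]]
delta tool units [-4.817  0.022 -0.016]
rot units [ 0.     0.046 -0.059]
```

Grip width is 25.6 mm, so the jaws are on the neck. Lifting.

Call:
arm_command(
  delta_pos=[
    [-0.3,0,0],
    [-0.6,0,0],
    [-0.8,0,0],
    [-0.8,0,0],
    [-0.8,0,0],
    [-0.6,0,0],
    [-0.3,0,0],
    [0,0,0],
  ],
  rotation=[
    [0,0,0],
    [0,0,0],
    [0,0,0],
    [0,0,0],
    [0,0,0],
    [0,0,0],
    [0,0,0],
    [0,0,0],
  ],
)

```text
clock: 4.85
position: [0.5581, 0.2893, 0.2394]
tool_rot: [1.055, 1.561, 0.634]
force: [-1.3, 1.0, -2.2]
grip_width: 0.0255
```

```bash
cat >> h.py <<'E'
def tilt(x=(.007,.004,-1)):
    s,p,R=st(); x=np.array(x)/np.linalg.norm(x); print('rot units', (np.degrees(R.T@np.cross(R[:,0],x))/6).round(3))
E
python3 -c "
from h import *
plan([.563,-.223,.255]);tilt()"
```

```text
t 4.85 pos [0.5581 0.2893 0.2394] F [-1.28  0.97 -2.16] w 0.0255 xaxis [ 0.0076  0.0056 -1.    ]
R [[0.008, 0.408, 0.913], [0.006, 0.913, -0.408], [-1.0, 0.008, 0.005]]
delta tool units [ -0.614 -15.516   7.125]
rot units [ 0.    -0.001 -0.016]
```

Lifted, wrist force −2.2 N, which matches the flask weight. Moving across.

Call:
arm_command(
  delta_pos=[
    [-0.4,-0.3,0.14],
    [-0.4,-0.6,0.28],
    [0,-0.8,0.37],
    [0,-0.8,0.37],
    [0,-0.8,0.37],
    [0,-0.8,0.37],
    [0,-0.8,0.37],
    [0,-0.8,0.37],
    [0,-0.8,0.37],
    [0,-0.8,0.37],
  ],
  rotation=[
    [0,0,0],
    [0,0,0],
    [0,0,0],
    [0,0,0],
    [0,0,0],
    [0,0,0],
    [0,0,0],
    [0,0,0],
    [0,0,0],
    [0,0,0],
  ],
)

```text
clock: 5.85
position: [0.5571, 0.0267, 0.2651]
tool_rot: [0.924, 1.567, 0.5]
force: [0.8, 0.5, -1.4]
grip_width: 0.0251
```

```bash
python3 -c "
from h import *
plan([.563,-.223,.255]);tilt()"
```

```text
t 5.85 pos [0.5571 0.0267 0.2651] F [ 0.83  0.53 -1.44] w 0.0251 xaxis [ 0.0034  0.0019 -1.    ]
R [[0.003, 0.411, 0.912], [0.002, 0.912, -0.411], [-1.0, 0.003, 0.002]]
delta tool units [ 0.322 -7.508  3.601]
rot units [ 0.    -0.023  0.033]
```

Call:
arm_command(
  delta_pos=[
    [0,-0.8,0.38],
    [0,-0.8,0.38],
    [0,-0.8,0.38],
    [0,-0.8,0.38],
    [0,-0.8,0.38],
    [0,-0.8,0.38],
    [0,-0.7,0.35],
    [0,-0.5,0.25],
    [0,-0.3,0.15],
    [0,0,0],
  ],
  rotation=[
    [0,-0.02,0.03],
    [0,0,0],
    [0,0,0],
    [0,0,0],
    [0,0,0],
    [0,0,0],
    [0,0,0],
    [0,0,0],
    [0,0,0],
    [0,0,0],
  ],
)

```text
clock: 6.85
position: [0.5493, -0.2115, 0.2678]
tool_rot: [0.542, 1.568, 0.1]
force: [0.8, 0.9, -2.7]
grip_width: 0.0255
```

Run:
```python
from h import *
plan([.563,-.223,.255]);tilt()
for n in ('top','side'): save(optics.grab_frame(n),n+'2')
save(optics.grab_frame('wrist'),'w4')
t,s,w=load('top2'),load('side2'),load('w4')
W=np.zeros((600,800,3),np.uint8)
W[:300,:400]=cv2.resize(w,(400,300)); W[:300,400:]=cv2.resize(t[190:310,330:490],(400,300)); W[300:,:400]=cv2.resize(s[210:360,290:490],(400,300))
cv2.imwrite('pics/c2.png',W)
```

```text
t 6.85 pos [ 0.5493 -0.2115  0.2678] F [ 0.76  0.88 -2.71] w 0.0255 xaxis [ 2.4e-03  2.0e-04 -1.0e+00]
R [[0.002, 0.428, 0.904], [0.0, 0.904, -0.428], [-1.0, 0.001, 0.002]]
delta tool units [ 0.427 -0.151  0.577]
rot units [ 0.    -0.025  0.051]
```

View pics/c2.png

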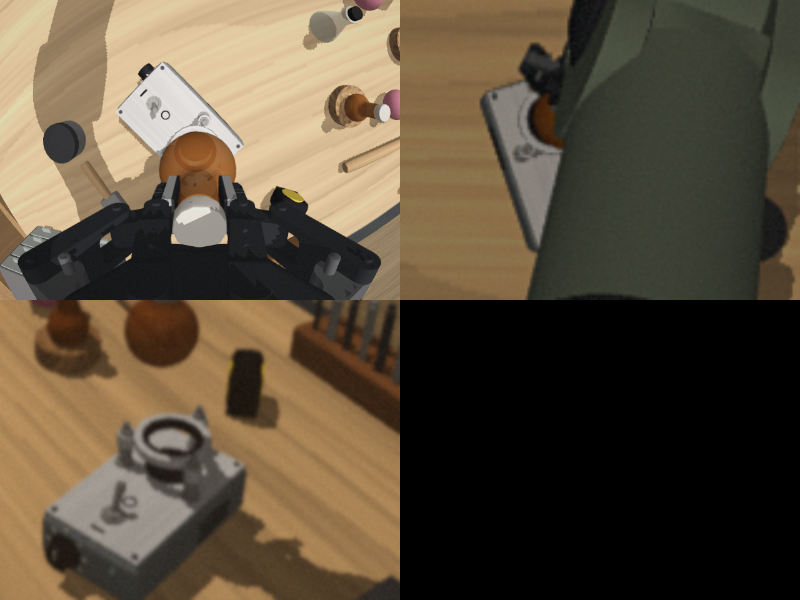

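The flask is held upright beside and above the ring. The toggle shows in wrist crop (152,105). I'll zoom on the mixer in the wrist picture to confirm the lean and to cross-check the ring position.

```bash
cat >> h.py <<'E'
def projf(P,X):
    c=P['rotation'].T@(np.array(X)-P['origin']); r=np.hypot(c[0],c[1]); th=np.arctan2(r,c[2]); return P['cx']+P['fx']*th*c[0]/r,P['cy']+P['fx']*th*c[1]/r
E
python3 - <<'E'
from h import *
P=cp('wrist'); w=load('w4'); x0,y0,k=170,90,3
C=cv2.resize(w[90:290,170:430],None,fx=3,fy=3,interpolation=cv2.INTER_CUBIC)
ctr=np.array([.53,-.2345]);a=np.radians(19.4);x=np.array([np.cos(a),np.sin(a)])
for nm,q,z in (('pivot',-.052,.066),('tip ring',-.041,.094),('tip front',-.063,.094),('ring',.035,.1)):
    u,v=projf(P,[*(ctr+q*x),z]); u,v=(u-x0+.5)*k,(v-y0+.5)*k; print(nm,round(u),round(v)); cv2.circle(C,(int(u),int(v)),4,{'pivot':(255,0,0),'tip ring':(0,255,0),'tip front':(0,0,255),'ring':(255,0,255)}[nm],1)
cv2.imwrite('pics/c3.png',C)
E
```

```text
pivot 211 227
tip ring 218 262
tip front 162 207
ring 412 458
```

View pics/c3.png

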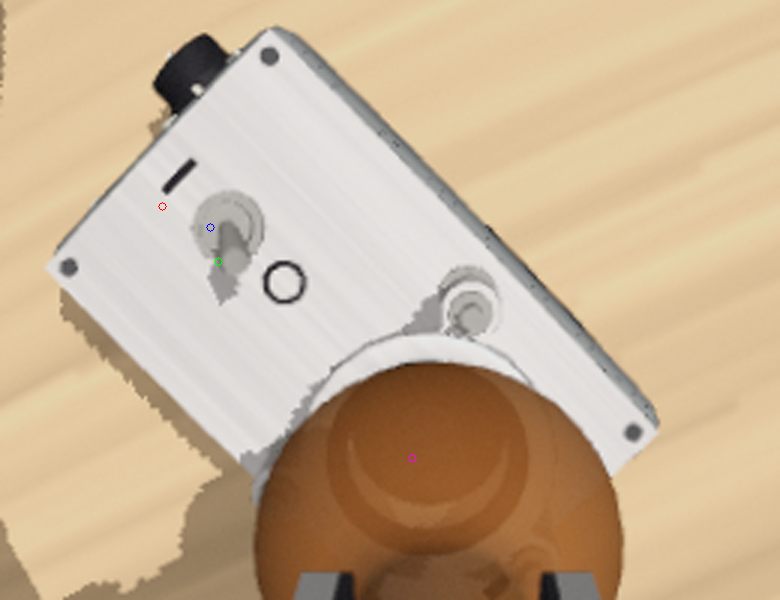

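The toggle tip (237,270) lies clearly on the ring side of its nut (228,225), confirming touch start. The wrist camera agreed with the grasp to within 1 mm, so I'll take the mixer pose from its deck screws.

Run:
```python
from h import *
P=cp('wrist'); f=lambda u,v,z:onzf(P,170+u/3-.5,90+v/3-.5,z)[:2]
A,B,C=f(270,56,.062),f(68,267,.062),f(633,432,.062)
ctr=(B+C)/2; d=C-A; yaw=np.arctan2(d[1],d[0]); x=np.array([np.cos(yaw),np.sin(yaw)]); y=np.array([-x[1],x[0]])
print('ctr',ctr,'yaw',np.degrees(yaw),'screw L,W',np.linalg.norm(d),np.linalg.norm(A-B),'perp',d@(A-B)/np.linalg.norm(d))
ring=ctr+.035*x; print('ring',ring)
print('nut->', f(228,225,.066), 'pivot pred',ctr-.052*x, 'tip',f(237,270,.094),ctr-.041*x)
print('pin top', f(472,315,.110), np.linalg.norm(f(472,315,.11)-ring))
print('ring top edge pt',f(430,334,.1),np.linalg.norm(f(430,334,.1)-ring))
```

```text
ctr [ 0.53228854 -0.23092793] yaw 18.712653683633185 screw L,W 0.15987450612311035 0.09022782303843747 perp 0.0003805809978661812
ring [ 0.56543842 -0.21969916]
nut-> [ 0.48268824 -0.24676938] pivot pred [ 0.48303729 -0.24761069] tip [ 0.49567305 -0.24440155] [ 0.49345582 -0.24408164]
pin top [ 0.53242811 -0.19092813] 0.04378873146002672
ring top edge pt [ 0.53376137 -0.20370104] 0.03548767248309888
```

Sizes check out: screws 160×90 mm, pin at 43.8 mm, ring edge at 35.5 mm. Target ring is (0.565,−0.220).

Run:
```python
from h import *
P=cp('wrist'); print('ball',onzf(P,170+438/3,90+547/3,.2153))
plan([.5652,-.2205,.2678]);tilt()
```

```text
ball [ 0.55180434 -0.20885725  0.2153    ]
t 7.0 pos [ 0.5502 -0.2087  0.2677] F [-0.07  0.55 -1.05] w 0.0251 xaxis [ 0.0027  0.0012 -1.    ]
R [[0.003, 0.425, 0.905], [0.001, 0.905, -0.425], [-1.0, 0.002, 0.002]]
delta tool units [-0.002 -0.143  0.621]
rot units [ 0.    -0.026  0.042]
```

Call:
arm_command(
  delta_pos=[
    [0,-0.14,0.6],
    [0.4,0,0],
    [0.6,0,0],
    [0.5,0,0],
    [0.2,0,0],
    [0,0,0],
  ],
  rotation=[
    [0,-0.03,0.04],
    [0,0,0],
    [0,0,0],
    [0,0,0],
    [0,0,0],
    [0,0,0],
  ],
)

```text
clock: 7.6
position: [0.5658, -0.2129, 0.2142]
tool_rot: [1.193, 1.561, 0.763]
force: [1.0, -0.2, -1.0]
grip_width: 0.0253
```

Run:
```python
from h import *
plan([.5652,-.2205,.195]);tilt()
```

```text
t 7.6 pos [ 0.5658 -0.2129  0.2142] F [ 1.02 -0.19 -1.  ] w 0.0253 xaxis [ 0.007   0.0067 -1.    ]
R [[0.007, 0.417, 0.909], [0.007, 0.909, -0.417], [-1.0, 0.009, 0.004]]
delta tool units [ 0.639 -0.246  0.086]
rot units [ 0.    -0.011 -0.023]
```

Call:
arm_command(
  delta_pos=[
    [0.2,-0.24,0.08],
    [0.2,0,0],
    [0,0,0],
    [0,0,0],
  ],
  rotation=[
    [0,-0.01,-0.02],
    [0,0,0],
    [0,0,0],
    [0,0,0],
  ],
)

```text
clock: 8.0
position: [0.5654, -0.2205, 0.2025]
tool_rot: [0.853, 1.561, 0.424]
force: [0.8, 0.3, -1.0]
grip_width: 0.0255
```

Run:
```python
from h import *
plan([.5652,-.2205,.19]);tilt()
save(optics.grab_frame('side'),'s3');P=cp('wrist'); save(optics.grab_frame('wrist'),'w5')
plan([.5652,-.2205,.19])
s,w=load('s3'),load('w5')
W=np.zeros((600,800,3),np.uint8)
W[:300,:400]=cv2.resize(w[60:300,160:480],(400,300)); W[:600,400:]=cv2.resize(s[170:320,320:420],(400,600))
cv2.imwrite('pics/c4.png',W)
```

```text
t 8.0 pos [ 0.5654 -0.2205  0.2025] F [ 0.84  0.31 -1.02] w 0.0255 xaxis [ 0.0085  0.0039 -1.    ]
R [[0.009, 0.416, 0.909], [0.004, 0.909, -0.416], [-1.0, 0.007, 0.006]]
delta tool units [ 0.416 -0.006 -0.009]
rot units [ 0.     0.014 -0.005]
t 8.1 pos [ 0.5655 -0.2204  0.2026] F [-0.31 -0.46 -1.71] w 0.0256 xaxis [ 0.0086  0.0039 -1.    ]
R [[0.009, 0.416, 0.909], [0.004, 0.909, -0.416], [-1.0, 0.007, 0.006]]
delta tool units [ 0.419 -0.01  -0.009]
```

View pics/c4.png

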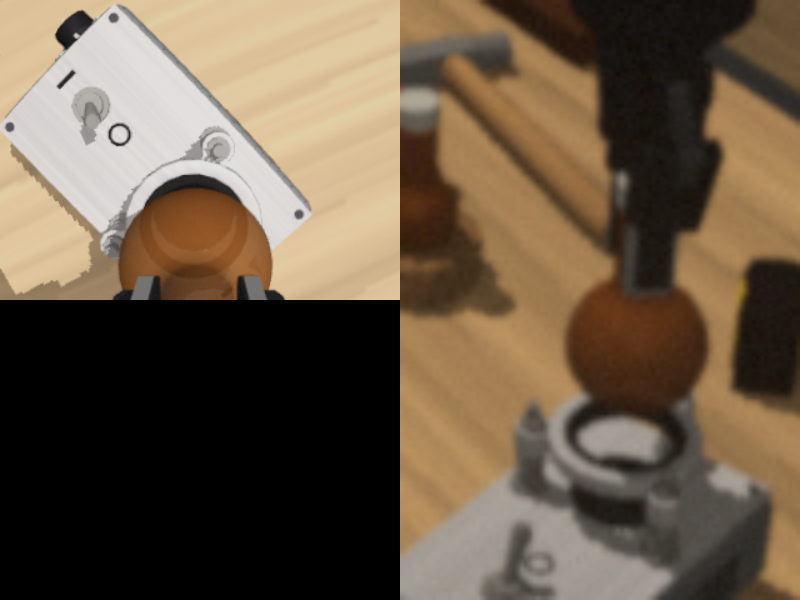

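Run:
```python
from h import *
S=cp('side');P=cp('wrist')
print('ball px',proj(S,[.5655,-.2204,.150]),'meas 379.2 255.7'); print('ring px',proj(S,[.5654,-.2197,.1]),'meas 376.4 279.3')
print('ring on z .1',onz(S,376.4,279.3,.1),'ball on z .15',onz(S,379.2,255.7,.15))
f=lambda u,v,z:onzf(P,160+u*.8,60+v*.8,z)[:2]
A,B,C=f(114,17,.062),f(10,127,.062),f(299,214,.062)
ctr=(B+C)/2; d=C-A; x=d/np.linalg.norm(d); print('ring',ctr+.035*x,np.linalg.norm(d),np.linalg.norm(A-B))
```

```text
ball px (np.float64(377.8701948165625), np.float64(255.6092915507373)) meas 379.2 255.7
ring px (np.float64(375.73860355581576), np.float64(277.3394765478602)) meas 376.4 279.3
ring on z .1 [ 0.56301842 -0.22500641  0.1       ] ball on z .15 [ 0.56738373 -0.22183094  0.15      ]
ring [ 0.56580475 -0.22016886] 0.1602429748154155 0.09036165441693148
```

Lateral alignment agrees within about 1 mm. Lowering gently to contact.

Call:
arm_command(
  delta_pos=[
    [0.3,0,0],
    [0.3,0,0],
    [0.25,0,0],
    [0,0,0],
  ],
  rotation=[
    [0,0,0],
    [0,0,0],
    [0,0,0],
    [0,0,0],
  ],
)

```text
clock: 8.5
position: [0.5658, -0.2202, 0.1751]
tool_rot: [0.816, 1.561, 0.387]
force: [-1.4, -0.5, 2.4]
grip_width: 0.0255
```

Run:
```python
from h import *
plan([.5656,-.220,.174]);tilt()
```

```text
t 8.5 pos [ 0.5658 -0.2202  0.1751] F [-1.45 -0.46  2.39] w 0.0255 xaxis [ 0.0092  0.0038 -1.    ]
R [[0.009, 0.416, 0.909], [0.004, 0.909, -0.416], [-1.0, 0.007, 0.007]]
delta tool units [ 0.037  0.002 -0.011]
rot units [-0.     0.02  -0.007]
```

Contact at exactly the expected height. Pressing down in small steps.

Call:
arm_command(
  delta_pos=[
    [0,0,0],
    [0,0,0],
    [0.1,0,0],
    [0.1,0,0],
  ],
  rotation=[
    [0,0,0],
    [0,0,0],
    [0,0,0],
    [0,0,0],
  ],
)

```text
clock: 8.9
position: [0.5662, -0.2205, 0.1697]
tool_rot: [0.756, 1.56, 0.326]
force: [-1.8, -0.3, 5.3]
grip_width: 0.025
```

Run:
```python
from h import *
plan([.5656,-.220,.1625]);tilt()
```

```text
t 8.9 pos [ 0.5662 -0.2205  0.1697] F [-1.77 -0.31  5.26] w 0.025 xaxis [ 0.0102  0.0034 -0.9999]
R [[0.01, 0.416, 0.909], [0.003, 0.909, -0.416], [-1.0, 0.007, 0.008]]
delta tool units [ 0.24   0.004 -0.026]
rot units [-0.     0.03  -0.008]
```

Call:
arm_command(
  delta_pos=[
    [0.1,0,-0.02],
    [0.1,0,-0.02],
    [0.05,0,0],
    [0.05,0,0],
  ],
  rotation=[
    [0,0.03,-0.01],
    [0,0,0],
    [0,0,0],
    [0,0,0],
  ],
)

```text
clock: 9.3
position: [0.5664, -0.2211, 0.1624]
tool_rot: [0.606, 1.56, 0.176]
force: [-5.6, 0.7, 28.2]
grip_width: 0.0254
```

Run:
```python
from h import *
plan([.5656,-.220,.1625]);tilt()
```

```text
t 9.3 pos [ 0.5664 -0.2211  0.1624] F [-5.6   0.72 28.17] w 0.0254 xaxis [ 0.0109  0.0019 -0.9999]
R [[0.011, 0.417, 0.909], [0.002, 0.909, -0.417], [-1.0, 0.006, 0.009]]
delta tool units [-0.003  0.021 -0.041]
rot units [0.    0.042 0.002]
```

The ring is bottomed (28 N, travel about 12.5 mm). Easing the push a little.

Call:
arm_command(
  delta_pos=[
    [0.0,0,-0.02],
  ],
  rotation=[
    [0,0,0],
  ],
)

```text
clock: 9.4
position: [0.5664, -0.2211, 0.1631]
tool_rot: [0.551, 1.558, 0.121]
force: [-2.2, 0.6, 7.8]
grip_width: 0.0252
```

Run:
```python
from h import *
for i in range(4):
    plan([.5656,-.220,.1625]); save(optics.grab_frame('side'),f'e{i}')
save(optics.grab_frame('wrist'),'we')
s,w=load('e3'),load('we')
W=np.zeros((600,800,3),np.uint8)
W[:300,:400]=cv2.resize(w[60:300,160:480],(400,300)); W[:600,400:]=cv2.resize(s[180:330,320:420],(400,600))
W[300:,:400]=cv2.resize(s[130:280,230:430],(400,300))
cv2.imwrite('pics/c5.png',W)
```

```text
t 9.4 pos [ 0.5664 -0.2211  0.1631] F [-2.21  0.56  7.78] w 0.0252 xaxis [ 0.0124  0.0015 -0.9999]
R [[0.012, 0.417, 0.909], [0.002, 0.909, -0.417], [-1.0, 0.007, 0.011]]
delta tool units [ 0.021  0.023 -0.039]
t 9.45 pos [ 0.5663 -0.2211  0.1631] F [-1.71  0.17  7.55] w 0.0254 xaxis [ 0.0124  0.0015 -0.9999]
R [[0.012, 0.417, 0.909], [0.001, 0.909, -0.417], [-1.0, 0.007, 0.011]]
delta tool units [ 0.021  0.023 -0.036]
t 9.5 pos [ 0.5662 -0.221   0.163 ] F [-2.67  0.62 11.05] w 0.0257 xaxis [ 0.0121  0.0016 -0.9999]
R [[0.012, 0.417, 0.909], [0.002, 0.909, -0.417], [-1.0, 0.007, 0.01]]
delta tool units [ 0.017  0.022 -0.034]
t 9.55 pos [ 0.5663 -0.221   0.163 ] F [-3.2  -0.46 11.13] w 0.0257 xaxis [ 0.0122  0.0016 -0.9999]
R [[0.012, 0.417, 0.909], [0.002, 0.909, -0.417], [-1.0, 0.006, 0.01]]
delta tool units [ 0.016  0.021 -0.034]
```

View pics/c5.png

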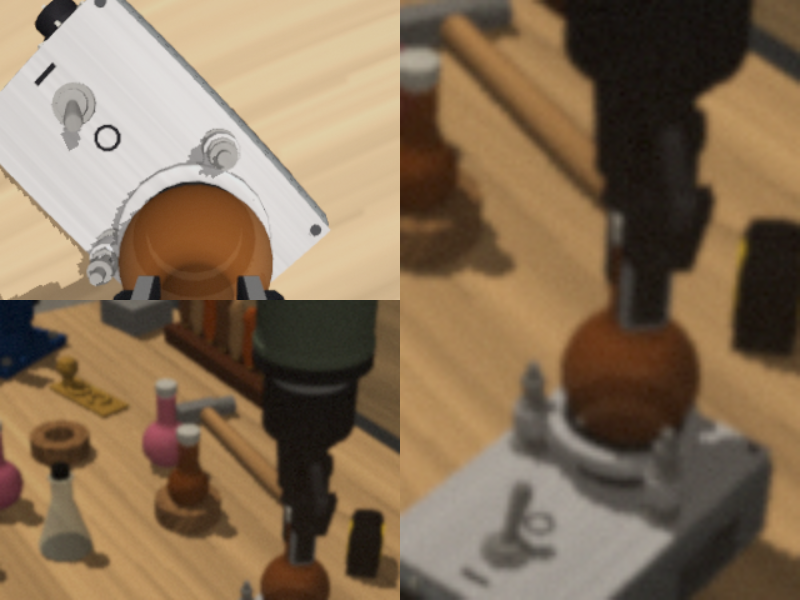

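The ball sits centred in the lowered ring, the pin tops stand clear of it, the toggle leans to the ring and the small flask is in its cork. Adding a slight push for margin.

Call:
arm_command(
  delta_pos=[
    [0.02,0,0],
  ],
  rotation=[
    [0,0,0],
  ],
)

```text
clock: 9.75
position: [0.5666, -0.2212, 0.1629]
tool_rot: [0.529, 1.558, 0.099]
force: [-4.3, 1.2, 13.6]
grip_width: 0.0253
```

Run:
```python
from h import *
for i in range(5):
    s,p,R=st(); print(s['clock'],p.round(4),np.round(s['force'],1),np.round(s['grip_width'],4)); optics.grab_frame('side')
```

```text
9.75 [ 0.5666 -0.2212  0.1629] [-4.3  1.2 13.6] 0.0253
9.8 [ 0.5666 -0.2212  0.163 ] [-4.1 -0.1 11.9] 0.0256
9.85 [ 0.5666 -0.2212  0.163 ] [-3.4  0.3 12.7] 0.0257
9.9 [ 0.5666 -0.2212  0.163 ] [-3.8  0.8 12.8] 0.0256
9.95 [ 0.5666 -0.2212  0.163 ] [-3.1  0.6 12.1] 0.025
```

Steady at about 12.5 N, not moving, grip held. Handing in.

```bash
python3 -c "
from h import *
bot.job_done(); s,p,R=st(); print(p,s['force'],s['grip_width'])"
```

```text
the job is handed in; nothing more can be done
the job is handed in; nothing more can be done
```

I gripped the larger amber flask by its neck, lifted it out of its cork and lowered it upright into the mixer's sprung ring. I then pressed the ring to the bottom of its springs and handed the job in holding it there. The toggle was already on touch start (seen from the side and wrist cameras), so I left it alone.

**Last checks before handing in (clock about 10 s):**
- **Push and travel:** the push was steady at about 12.5 N, and the tool had gone about 12 mm down from first contact. It peaked at about 28 N when the ring bottomed, and I eased off.
- **Grip and tilt:** the grip held at 25.5 mm and the tool was within about 0.7° of vertical.
- **Scene:** in the last pictures the flask sat centred in the ring, the toggle leaned towards it and the small flask was in its cork. The other things I could see had not moved.

**Disagreements:** the overhead and side views put the ring about 4 mm from where the wrist camera did. I used the wrist figure, which fitted the mixer's known sizes. A small sideways force of about 3–4 N remained at the end. The hand-in gave no verdict and refused a reading after it, so I have no state from the final second.

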